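# Load the sample feeder and latch its keeper

### The job

Move the spent red-capped flask from the feeder's lane into the grey return tray, and line up all the fresh blue-capped flasks upright and one behind the other on the feeder's loading strip, between the two blue marks. Then push the whole line along the lane together, closed up as one straight row, under the clear hood until it is fully home against the red stop without gaps, and swing the yellow keeper bar shut into its detent beside the row. Leave everything else on the bench where it is.

Things in the scene. Friction and masses are not known exactly. Their poses are not given: they have to be found in the camera images.
- feeder: sample feeder fixed to the bench: aluminium deck 120 mm wide (x = -82 to +37 mm), 445 mm long, top 10 mm above the bench. Origin on the bench below the lane's centre line (x = 0), lane along y towards the stop (+y). Steel fence on the +x side, 12 mm high above the deck, inner face x = +16.5 mm, y = -210 to +150 mm; the -x side is open
- strip_mid (a point): middle of the feeder's loading strip, on the deck top on the lane centre line at feeder y = -97.5 mm; the strip runs 87 mm each way along y to blue marks at feeder y = -185 and y = -10 mm
- stop_face (a point): centre of the red stop block's face, at feeder y = +150 mm on the lane centre line, 38 mm above the bench (height of the centre of a flask on the deck). A clear hood roof covers the lane from feeder y = +92 mm to the stop, x = -20 to +32 mm, underside 70 mm, top 75 mm above the bench: flasks slide under it; block top 76 mm
- keeper (a joint): yellow keeper bar on an upright pin; rad: 0 = shut in its detent along the row's open side (inner face feeder x = -17.5 mm, 20 to 34 mm above the bench, from hinge to y = -30 mm), grows as it swings out, 1.57 = along feeder -x, stop at 1.7. Its stiff hinge stays where left; below about 0.6 it rides over a sprung detent (under 2 N at the post), under 0.15 it is drawn in
- keeper_post (a point): upright round black post, 12 mm thick, at the free end of the keeper bar, 193 mm from the hinge pin; it stands 20 to 76 mm above the bench, free above the bar's top at 34 mm; this point is on its axis 60 mm above the bench; turns with the bar
- keeper_hinge (a point): point on the keeper's upright hinge axis, 80 mm above the bench; feeder x = -22.5, y = +168 mm
- fresh1_c (a point): fresh sample flask (may be absent): square white plastic flask on a heavy steel foot 12 mm thick, 30 x 30 mm, body 48 mm tall plus a round blue cap 24 mm wide and 8 mm tall (56 mm in all), about 0.12 kg; this point is its centre, 28 mm above its underside, z up when it stands, x and y square to its sides
- fresh2_c (a point): fresh sample flask (may be absent): square white plastic flask on a heavy steel foot 12 mm thick, 30 x 30 mm, body 48 mm tall plus a round blue cap 24 mm wide and 8 mm tall (56 mm in all), about 0.12 kg; this point is its centre, 28 mm above its underside, z up when it stands, x and y square to its sides
- fresh3_c (a point): fresh sample flask (may be absent): square white plastic flask on a heavy steel foot 12 mm thick, 30 x 30 mm, body 48 mm tall plus a round blue cap 24 mm wide and 8 mm tall (56 mm in all), about 0.12 kg; this point is its centre, 28 mm above its underside, z up when it stands, x and y square to its sides
- fresh4_c (a point): fresh sample flask (may be absent): square white plastic flask on a heavy steel foot 12 mm thick, 30 x 30 mm, body 48 mm tall plus a round blue cap 24 mm wide and 8 mm tall (56 mm in all), about 0.12 kg; this point is its centre, 28 mm above its underside, z up when it stands, x and y square to its sides
- fresh5_c (a point): fresh sample flask (may be absent): square white plastic flask on a heavy steel foot 12 mm thick, 30 x 30 mm, body 48 mm tall plus a round blue cap 24 mm wide and 8 mm tall (56 mm in all), about 0.12 kg; this point is its centre, 28 mm above its underside, z up when it stands, x and y square to its sides
- spent_c (a point): spent flask, at first left standing in the feeder's lane: square white plastic flask on a heavy steel foot 12 mm thick, 30 x 30 mm, body 48 mm tall plus a round red cap 24 mm wide and 8 mm tall (56 mm in all), about 0.12 kg; this point is its centre, 28 mm above its underside, z up when it stands, x and y square to its sides
- tray: fixed grey open return tray, 120 x 120 mm outside, walls 4 mm thick and 25 mm high, floor 4 mm thick; origin on the bench under its centre, x and y along its sides
- beaker: clear glass beaker, 66 mm wide, 70 mm tall; origin under its centre; not part of the job
- jar: amber glass jar with a white cap, 52 mm wide, 55 mm tall; origin under its centre; not part of the job
- vial: small glass vial with a green cap, 28 mm wide, 50 mm tall; origin under its centre; not part of the job
- timer: flat yellow timer 60 x 60 x 20 mm; origin under its centre; not part of the job

How it is judged:
By the outcome, as a careful person would: the job done as asked, in the order asked, and still so for the second after the job is handed in, with the robot touching nothing.
Of fresh1, fresh2, fresh3, fresh4, fresh5 only 3 to 5 are there at a start; the rules pass over those that are not, and their reading is None.
At some moment in a run one of fresh1, fresh2, fresh3, fresh4, fresh5, spent may be knocked a few centimetres aside while the robot is not near it.
Once in a run the grip may slacken for a moment while it holds something.
It also fails if it takes over 210 s, if anything falls off the work surface, if the arm or the gripper's body presses on something with over 40 N, if the wrist force passes 120 N, or if a joint passes its speed limit or range.

### The arm

A 6-joint arm with a two-finger parallel gripper is mounted at the origin on the work surface. World frame = base frame: x ahead of the robot, y to its left, z up, the work surface at z = 0. Lengths are in m, angles in rad, forces in N, time in s.
With the tool pointing down it reaches from about 0.25 to 0.775 m from the base axis. Payload 4 kg.
Tool frame: the origin (TCP) lies at the very end of the fingers, on their centre line; the grasp point (between the pads) lies 19 mm behind it; z points along the fingers, y is the direction in which the jaws open and shut (so a half turn about z gives the same grasp; the last joint's range is limited). The gripper opens to 94 mm and grips with 3 to 60 N. Pads are 16 mm wide; open, the fingers measure 119 mm over their backs; the gripper's body (75 mm by 177 mm) begins 78 mm behind the grasp point.
Start: joints at [-1.287, 0.087, 1.371, -0, 1.684, -0.103], TCP at [0.207, -0.509, 0.206] pointing down, gripper open.
Joint ranges: [-3.1, 3.1], [-0.76, 2.03], [0.27, 2.55], [-1.08, 4.22], [0.17, 2.65], [-2.57, 2.57]. Speed limits (rad/s): [2.79, 2.79, 3.14, 3.14, 3.14, 3.14].

### API

Orientations are given as [roll, pitch, yaw] about the fixed x, y, z axes, in that order (R = Rz(yaw) Ry(pitch) Rx(roll)).
In Python, from bench import robot, snapshot, calibration gives the robot as it stands. The module is installed in compiled form; this text tells all that it offers.
- The arm moves only by the tool servo_tool, never from a script. Its argument "series" is text: rows parted by semicolons, each of 5 numbers parted by spaces: the closure, from -1 (fully open) to 1 (shut), then the shift along the tool's x, y, z in cm, then the turn about the tool's z in rad. A call has 1 to 20 rows; each row is the pose to reach, as a shift and turn from the pose commanded when the call began, along the tool's axes at that moment; what a row does not reach only later rows make up. A row lasts 1/12 s, in which the tool goes at most 41.7 mm and 7.16 degrees, less where a joint would pass 70% of its speed; a pose out of reach is approached as far as the arm can. A call with a gripper value outside its range is refused whole. The fingers move at their own pace and stop on an object; the grip force is fixed at half the most. Time passes only in rows, so rows that repeat a pose let the fingers close. It gives the time, the measured TCP pose, the force and the opening at its end, in the units of the state.
- robot.get_obs(): the state, without advancing time (a new reading comes with each control period).
- snapshot(name): name is "scene" or "side" or "wrist"; returns (picture, depth): 400x640x3 uint8, red, green, blue; 400x640 float32, m along the optical axis (not along the pixel's ray), 0 where there is no reading.
- calibration(name): a dict with "fx", "fy", "cx", "cy" (pixels), "rvec" (rotation vector, rad) and "tvec" (3), from world to camera coordinates, as OpenCV has them; the wrist camera has in their place "tool_from_camera" (4x4, takes a point from camera to tool coordinates, whose origin is the TCP and whose axes are the flange's). Camera axes: x right, y down, z forward; pixel columns grow to the right and rows downward; lengths in m; the calibration is good to about 2 mm. A picture is of the moment at which its call begins: read the wrist's pose just before it. calibration takes no time and is no camera call.
- robot.close_job(): hands the job in, once; it reports no verdict.
The state is a dict: "time": time; "joint_positions": joint angles; "qvel": joint speeds; "joint_torque": joint torques, N m; "tool_pos": TCP position; "ee_rot": TCP orientation; "wrist_force": force on the tool from outside, world axes, zero at the start; "wrist_torque": the same for the moment, N m; "width": finger opening in m.
Only numpy, scipy, OpenCV 4.12 (cv2) and the standard library are available. Lean on these libraries where they do the work, as an engineer would, in place of code of your own. Each camera call takes 0.05 s, during which the arm holds its last target. There are 200 camera calls.

## Working session

There is one attempt and no reset: what is moved stays moved. The work goes in short steps, Python scripts to look and compute and a tool call to move; the robot and the scene stay as the last step left them, time stands still between calls to the robot, and variables do not carry over. Pictures are saved under pics/ and viewed, about 12 in all and at most 16, crops included, and the job is handed in when it is done.

Besides the shell and the picture viewer there is one more tool, called by a JSON object that holds its "op" and its "data", one argument or row to a line. servo_tool: Moves the arm, as the interface text tells. Its arguments: {"type":"object","properties":{"series":{"type":"string"}},"required":["series"]}

```bash
mkdir -p pics
cat > h.py <<'E'
import numpy as np, cv2
from bench import robot, snapshot, calibration
def save(n,im): cv2.imwrite('pics/%s.png'%n, im[:,:,::-1])
def cam(name,obs=None):
    c=calibration(name); K=np.array([[c['fx'],0,c['cx']],[0,c['fy'],c['cy']],[0,0,1.]])
    if 'rvec' in c:
        R=cv2.Rodrigues(np.array(c['rvec'],float))[0]; t=np.array(c['tvec'],float).ravel()
        return K,R.T,-R.T@t
    from scipy.spatial.transform import Rotation as Ro
    T=np.array(c['tool_from_camera']); Rt=Ro.from_euler('xyz',obs['ee_rot']).as_matrix()
    return K,Rt@T[:3,:3],Rt@T[:3,3]+np.array(obs['tool_pos'])
def ray(C,u,v,z):
    K,R,o=C; d=R@np.linalg.inv(K)@np.array([u,v,1.]); return o+d*(z-o[2])/d[2]
def proj(C,p):
    K,R,o=C; q=K@(R.T@(np.array(p)-o)); return q[:2]/q[2]
def cloud(C,dep):
    K,R,o=C; v,u=np.indices(dep.shape); P=np.stack([(u-K[0,2])/K[0,0],(v-K[1,2])/K[1,1],np.ones_like(dep)],-1)*dep[...,None]
    return P@R.T+o
E
python3 - <<'E'
from h import *
o=robot.get_obs(); print({k:np.round(v,3) for k,v in o.items()})
for n in('scene','side'):
    im,d=snapshot(n); save(n,im); np.savez('/tmp/%s.npz'%n,im=im,d=d); print(n,cam(n)[2],(d>0).mean())
E
```

```text
{'time': np.float64(0.0), 'joint_positions': array([-1.287,  0.088,  1.372, -0.   ,  1.684, -0.103]), 'qvel': array([-0.   ,  0.001,  0.001, -0.   ,  0.001,  0.   ]), 'joint_torque': array([ 0.0000e+00, -3.4018e+01, -3.0243e+01,  7.2000e-02,  3.3000e-02,
       -0.0000e+00]), 'tool_pos': array([ 0.207, -0.509,  0.204]), 'ee_rot': array([-3.139, -0.   ,  0.387]), 'wrist_force': array([-0.609,  0.527, -0.06 ]), 'wrist_torque': array([-0.031,  0.023, -0.003]), 'width': np.float64(0.094)}
scene [ 1.45523271 -0.61061326  0.80133252] 0.99621484375
side [0.35172553 0.70270692 0.72200655] 0.99587109375
```

View pics/scene.png

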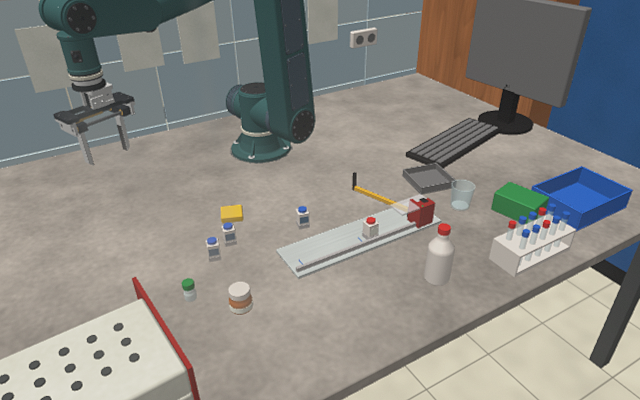

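View pics/side.png

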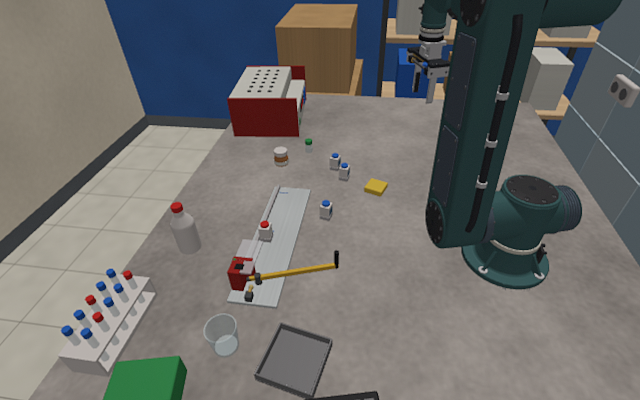

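Scene: three fresh flasks with blue caps at (212,240), (228,227) and (303,209). The red cap is on the lane at (370,221), the stop is at (422,210), the keeper stands open at (355,182), and the tray is at (428,178). The side view agrees, with caps at (335,156), (344,166), (326,204), the red cap at (264,225) and the post at (337,258).

```bash
cat > meas.py <<'E'
from h import *
for n in('scene','side'):
    z=np.load('/tmp/%s.npz'%n); im,d=z['im'],z['d']; C=cam(n); P=cloud(C,d)
    hsv=cv2.cvtColor(im,cv2.COLOR_RGB2HSV); H,S,V=[hsv[...,i].astype(int) for i in range(3)]
    box=(P[...,0]>0.2)&(P[...,0]<0.85)&(abs(P[...,1])<0.6)&(P[...,2]>-.01)&(P[...,2]<0.12)
    for nm,m in dict(blue=(abs(H-112)<12)&(S>120)&(P[...,2]>.03),red=((H<8)|(H>172))&(S>130),yel=(abs(H-23)<6)&(S>150),green=(abs(H-60)<15)&(S>100),black=(V<45)&(P[...,2]>.02)).items():
        k,l,st,ce=cv2.connectedComponentsWithStats((m&box).astype(np.uint8))
        for i in range(1,k):
            if st[i,4]>12:
                q=P[l==i]; print(n,nm,st[i,4],ce[i].round(1),'med',np.median(q,0).round(4),'min',q.min(0).round(3),'max',q.max(0).round(3))
    # deck points
    m=box&(abs(P[...,2]-.010)<.003)&(S<60)&(V>140)
    k,l,st,ce=cv2.connectedComponentsWithStats(m.astype(np.uint8)); i=1+st[1:,4].argmax(); q=P[l==i][:,:2].astype(np.float32)
    print(n,'deck',cv2.minAreaRect(q),cv2.boxPoints(cv2.minAreaRect(q)).round(3).tolist())
    m=box&(V<110)&(S<40)&(P[...,2]>.003)&(P[...,1]>.1)
    m=cv2.morphologyEx(m.astype(np.uint8),cv2.MORPH_CLOSE,np.ones((5,5)))
    k,l,st,ce=cv2.connectedComponentsWithStats(m); i=1+st[1:,4].argmax(); q=P[l==i][:,:2].astype(np.float32)
    print(n,'tray',cv2.minAreaRect(q),cv2.boxPoints(cv2.minAreaRect(q)).round(3).tolist(),ce[i])
E
python3 meas.py
```

```text
scene blue 402 [551.5 195.8] med [0.7825 0.5132 0.0518] min [0.72  0.498 0.03 ] max [0.849 0.599 0.063]
scene blue 36 [301.9 208.8] med [ 0.4797 -0.0962  0.0554] min [ 0.468 -0.107  0.049] max [ 0.49  -0.088  0.059]
scene blue 36 [227.2 225. ] med [ 0.4469 -0.2968  0.0564] min [ 0.434 -0.306  0.052] max [ 0.457 -0.287  0.06 ]
scene blue 32 [211.5 239.4] med [ 0.4817 -0.351   0.0559] min [ 0.473 -0.363  0.052] max [ 0.492 -0.343  0.058]
scene red 274 [420.1 211.6] med [0.6522 0.1574 0.0497] min [ 0.55   0.119 -0.   ] max [0.667 0.284 0.08 ]
scene red 48 [370.4 219.9] med [0.628  0.02   0.0654] min [0.552 0.01  0.011] max [0.639 0.07  0.068]
scene yel 180 [373.4 194.9] med [0.492  0.1289 0.0314] min [0.427 0.104 0.022] max [0.56  0.156 0.037]
scene yel 266 [231.7 211.9] med [ 0.344  -0.246   0.0194] min [ 0.305 -0.28   0.005] max [ 0.379 -0.214  0.024]
scene green 1337 [517.2 200.8] med [0.7423 0.4204 0.0571] min [ 0.61   0.393 -0.001] max [0.805 0.556 0.065]
scene green 79 [186.7 283. ] med [ 0.5962 -0.4527  0.0494] min [ 0.523 -0.463 -0.001] max [ 0.606 -0.439  0.053]
scene deck ((0.
[... 2084 characters left out ...]
black 18 [257.6 279.6] med [0.6018 0.1784 0.0262] min [0.598 0.175 0.02 ] max [0.606 0.181 0.034]
side deck ((0.593759298324585, -0.03382004797458649), (0.35911282896995544, 0.09866253286600113), 89.74149322509766) [[0.5440000295639038, -0.21299999952316284], [0.6420000195503235, -0.21400000154972076], [0.6439999938011169, 0.1459999978542328], [0.5450000166893005, 0.1459999978542328]]
side tray ((0.387449711561203, 0.4607012867927551), (0.2000204622745514, 0.4465015232563019), 32.52825164794922) [[0.18299999833106995, 0.5950000286102295], [0.4230000078678131, 0.21899999678134918], [0.5920000076293945, 0.32600000500679016], [0.35199999809265137, 0.703000009059906]] [298.02036299 366.03762727]
```

```bash
cat >> h.py <<'E'
def go(x,y,z,yaw=None,q=1):
    from scipy.spatial.transform import Rotation as Ro
    o=robot.get_obs(); R=Ro.from_euler('xyz',o['ee_rot']).as_matrix()
    s=R.T@(np.array([x,y,z])-o['tool_pos'])*100; cy=o['ee_rot'][2]
    print('t=%.1f'%o['time'],'pos',np.round(o['tool_pos'],4),'yaw %.3f'%cy,'F',np.round(o['wrist_force'],1),'w',round(float(o['width']),4))
    print('shift cm',np.round(s,2),'turn (tool z)', None if yaw is None else round(-(yaw-cy),3))
E
python3 - <<'E'
from h import *
print(np.round(calibration('wrist')['tool_from_camera'],3), calibration('wrist')['fx'])
go(0.5,-0.02,0.40,1.571)
E
```

```text
[[-0.    -0.971 -0.241  0.07 ]
 [ 1.    -0.    -0.    -0.001]
 [ 0.    -0.241  0.971 -0.179]
 [ 0.     0.     0.     1.   ]] 276.2567364499198
t=0.1 pos [ 0.2073 -0.5089  0.2044] yaw 0.387 F [-0.1 -0.2  0.4] w 0.0938
shift cm [ 45.55 -34.28 -19.48] turn (tool z) -1.184
```

{"op": "servo_tool", "data": {
  "series": "-1 5 -3.5 -19.5 -0.2; -1 45.5 -34.3 -19.5 -1.184; -1 45.5 -34.3 -19.5 -1.184; -1 45.5 -34.3 -19.5 -1.184; -1 45.5 -34.3 -19.5 -1.184; -1 45.5 -34.3 -19.5 -1.184; -1 45.5 -34.3 -19.5 -1.184; -1 45.5 -34.3 -19.5 -1.184; -1 45.5 -34.3 -19.5 -1.184; -1 45.5 -34.3 -19.5 -1.184; -1 45.5 -34.3 -19.5 -1.184; -1 45.5 -34.3 -19.5 -1.184; -1 45.5 -34.3 -19.5 -1.184; -1 45.5 -34.3 -19.5 -1.184; -1 45.5 -34.3 -19.5 -1.184; -1 45.5 -34.3 -19.5 -1.184; -1 45.5 -34.3 -19.5 -1.184; -1 45.5 -34.3 -19.5 -1.184; -1 45.5 -34.3 -19.5 -1.184; -1 45.5 -34.3 -19.5 -1.184"
}}

```text
time: 1.77
tool_pos: [0.4988, -0.0213, 0.4002]
ee_rot: [-3.141, 0.0, 1.568]
wrist_force: [0.9, -0.5, 0.1]
width: 0.0942
```

Run:
```python
from h import *
o=robot.get_obs(); im,d=snapshot('wrist'); save('w1',im); C=cam('wrist',o); np.savez('/tmp/w1.npz',im=im,d=d,R=C[1],o=C[2]); go(.5,-.02,.4,1.571)
```

```text
t=1.8 pos [ 0.4989 -0.0213  0.4003] yaw 1.568 F [ 0.3  0.3 -0.5] w 0.0939
shift cm [0.13 0.11 0.03] turn (tool z) -0.003
```

View pics/w1.png

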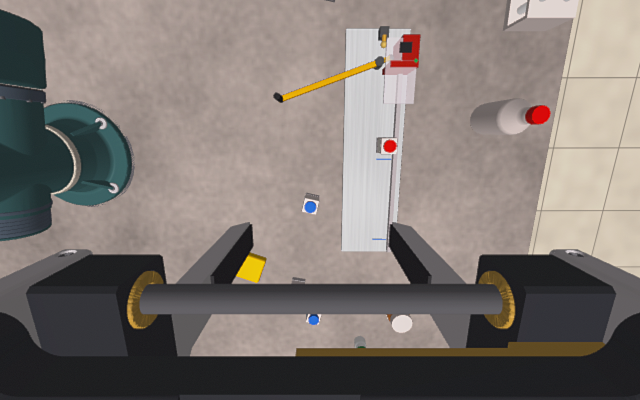

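Wrist view: the whole feeder is visible. The red cap is at (390,146), the blue marks near (384,159) and (379,239), and the keeper pivots at (380,63) with its post at (279,97). Fresh caps are at (310,207) and (313,320).

```bash
cat >> h.py <<'E'
def flasks(im,d,C,base=None,prt=True):
    P=cloud(C,d); hsv=cv2.cvtColor(im,cv2.COLOR_RGB2HSV); H,S,V=[hsv[...,i].astype(int) for i in range(3)]
    out=[]
    for nm,m in dict(fresh=(abs(H-110)<14)&(S>110),spent=((H<8)|(H>172))&(S>130)).items():
        m=m&(P[...,2]>.04)&(P[...,2]<.11)&(abs(P[...,1])<.6)&(P[...,0]>.2)&(P[...,0]<.72)
        k,l,st,ce=cv2.connectedComponentsWithStats(m.astype(np.uint8))
        for i in range(1,k):
            if st[i,4]<15: continue
            pc=P[l==i]; zt=np.percentile(pc[:,2],80); q=pc[pc[:,2]>zt-.004]
            c=cv2.minEnclosingCircle(q[:,:2].astype(np.float32))
            if c[1]>.02: continue
            w=(np.hypot(P[...,0]-c[0][0],P[...,1]-c[0][1])<.024)&(P[...,2]>zt-.012)
            r=cv2.minAreaRect(P[w][:,:2].astype(np.float32))
            out.append((nm,np.array(c[0]),r)); 
            if prt: print(nm,'px',ce[i].round(0),'cap',np.round(c[0],4),'r %.4f'%c[1],'zt %.3f'%zt,'| top rect c',np.round(r[0],4),'size',np.round(r[1],3),'ang %.1f'%((r[2]+45)%90-45))
    return out
E
python3 - <<'E'
from h import *
z=np.load('/tmp/w1.npz'); im,d=z['im'],z['d']; C=(cam('wrist',robot.get_obs())[0],z['R'],z['o'])
flasks(im,d,C)
P=cloud(C,d); hsv=cv2.cvtColor(im,cv2.COLOR_RGB2HSV); H,S,V=[hsv[...,i].astype(int) for i in range(3)]
# blue marks
m=((abs(H-112)<14)&(S>60)&(abs(P[...,2]-.01)<.006)&(P[...,0]>.53)&(P[...,0]<.68)&(abs(P[...,1])<.25)).astype(np.uint8)
k,l,st,ce=cv2.connectedComponentsWithStats(m)
for i in range(1,k):
    if st[i,4]>4: print('mark',ce[i].round(1),st[i],ray(C,*ce[i],.010).round(4))
# fence & deck profile in x for several y
for y0 in (-.18,-.12,-.06,-.02,.06):
    s=(abs(P[...,1]-y0)<.006)&(P[...,0]>.5)&(P[...,0]<.72); f=P[s]
    e=f[(f[:,2]>.006)]; fe=f[(f[:,2]>.018)&(f[:,2]<.026)]
    print(y0,'deck x',e[:,0].min().round(4),'fence top x',(fe[:,0].min().round(4),fe[:,0].max().round(4),len(fe)) if len(fe) else None)
dk=(abs(P[...,2]-.01)<.003)&(S<60)&(V>140)&(P[...,0]>.52)&(P[...,0]<.62)
print('deck y',P[dk][:,1].min(),P[dk][:,1].max(),np.median(P[dk][:,2]))
r=((H<8)|(H>172))&(S>130)&(P[...,1]>.1)&(P[...,1]<.25)&(P[...,0]<.7); q=P[r&(P[...,2]>.07)]; print('stop top',q.min(0),q.max(0)); q=P[r&(P[...,2]<.07)]; print('stop face',np.median(q,0),np.percentile(q,[5,50,95],axis=0).round(4))
b=(V<50)&(P[...,2]>.02)&(P[...,2]<.09)&(P[...,1]>.05)&(P[...,0]>.35)
k,l,st,ce=cv2.connectedComponentsWithStats(b.astype(np.uint8))
for i in range(1,k):
    if st[i,4]>8: q=P[l==i]; print('black',ce[i].round(0),st[i,4],np.median(q,0).round(4),q.min(0).round(4),q.max(0).round(4))
E
```

```text
fresh px [310. 207.] cap [ 0.4773 -0.0948] r 0.0112 zt 0.057 | top rect c [ 0.4772 -0.0948] size [0.03 0.03] ang -13.8
fresh px [313. 319.] cap [ 0.4818 -0.3511] r 0.0122 zt 0.057 | top rect c [ 0.481  -0.3527] size [0.027 0.03 ] ang -15.7
spent px [390. 146.] cap [0.6251 0.0228] r 0.0117 zt 0.067 | top rect c [0.6251 0.023 ] size [0.027 0.03 ] ang -0.2
mark [383. 159.] [376 159  15   1  15] [ 0.6263 -0.0065  0.01  ]
mark [378.5 239. ] [372 239  14   1  14] [ 0.6254 -0.1815  0.01  ]
-0.18 deck x 0.5429 fence top x (np.float64(0.6418), np.float64(0.6435), 8)
-0.12 deck x 0.5441 fence top x (np.float64(0.6421), np.float64(0.6486), 20)
-0.06 deck x 0.5452 fence top x (np.float64(0.6426), np.float64(0.6494), 24)
-0.02 deck x 0.5445 fence top x (np.float64(0.6428), np.float64(0.651), 27)
0.06 deck x 0.5451 fence top x (np.float64(0.6433), np.float64(0.6513), 25)
deck y -0.4528127181802586 0.23434185002223926 0.009989214826921389
stop top [0.61638596 0.15374027 0.07301246] [0.66232888 0.20215668 0.07914144]
stop face [0.61525833 0.15865049 0.02198283] [[0.6151 0.1546 0.0208]
 [0.6153 0.1587 0.022 ]
 [0.6154 0.161  0.0287]]
black [405.  47.] 91 [0.6385 0.1833 0.0775] [0.6305 0.1769 0.0751] [0.647  0.1899 0.0798]
black [278.  97.] 43 [0.4252 0.1065 0.0756] [0.4188 0.103  0.0314] [0.4286 0.1113 0.0787]
```

{"op": "servo_tool", "data": {
  "series": "-1 4.4 12.6 10 0; -1 4.4 12.6 27 0.003; -1 4.4 12.6 27 0.003; -1 4.4 12.6 27 0.003; -1 4.4 12.6 27 0.003; -1 4.4 12.6 27 0.003; -1 4.4 12.6 27 0.003; -1 4.4 12.6 27 0.003; -1 4.4 12.6 27 0.003; -1 4.4 12.6 27 0.003; -1 4.4 12.6 27 0.003; -1 4.4 12.6 27 0.003; -1 4.4 12.6 27 0.003; -1 4.4 12.6 27 0.003"
}}

```text
time: 2.98
tool_pos: [0.6262, 0.0236, 0.1331]
ee_rot: [3.137, 0.0, 1.568]
wrist_force: [0.1, -0.2, -0.1]
width: 0.0935
```

Run:
```python
from h import *
o=robot.get_obs(); im,d=snapshot('wrist'); save('w2',im); C=cam('wrist',o); flasks(im,d,C)
P=cloud(C,d)
for y0 in (.02,.04,.06):
    f=P[(abs(P[...,1]-y0)<.003)&(P[...,0]>.6)&(P[...,0]<.7)&(P[...,2]>.019)&(P[...,2]<.025)]
    print(y0,np.percentile(f[:,0],[2,98]).round(4) if len(f) else None)
go(.6251,.0229,.026,1.566)
```

```text
spent px [319. 210.] cap [0.6252 0.0233] r 0.0118 zt 0.067 | top rect c [0.6254 0.0276] size [0.03  0.039] ang 0.5
0.02 [0.6433 0.651 ]
0.04 [0.6128 0.6507]
0.06 [0.644  0.6515]
t=3.0 pos [0.626  0.0238 0.1324] yaw 1.568 F [ 0.3 -0.2  0.3] w 0.0942
shift cm [-0.08 -0.12 10.64] turn (tool z) 0.002
```

{"op": "servo_tool", "data": {
  "series": "-1 -0.05 -0.05 4 0; -1 -0.05 -0.05 8 0; -1 -0.05 -0.05 10.6 0; -1 -0.05 -0.05 10.6 0; -1 -0.05 -0.05 10.6 0; 1 -0.05 -0.05 10.6 0; 1 -0.05 -0.05 10.6 0; 1 -0.05 -0.05 10.6 0; 1 -0.05 -0.05 10.6 0; 1 -0.05 -0.05 10.6 0; 1 -0.05 -0.05 10.6 0; 1 -0.05 -0.05 10.6 0; 1 -0.05 -0.05 10.6 0"
}}

```text
time: 4.12
tool_pos: [0.6249, 0.0234, 0.0245]
ee_rot: [-3.142, 0.0, 1.568]
wrist_force: [0.5, 0.0, 0.1]
width: 0.0438
```

{"op": "servo_tool", "data": {
  "series": "1 0 0 0 0; 1 0 0 0 0; 1 0 0 0 0; 1 0 0 0 0; 1 0 0 0 0; 1 0 0 0 0; 1 0 0 -3 0; 1 0 0 -7 0; 1 0 0 -11 0; 1 0 0 -15 0; 1 0 0 -17.5 0; 1 0 0 -17.5 0; 1 0 0 -17.5 0"
}}

```text
time: 5.2
tool_pos: [0.6257, 0.0234, 0.2013]
ee_rot: [3.138, 0.0, 1.568]
wrist_force: [-0.3, 0.7, -2.7]
width: 0.0298
```

Run:
```python
from h import *
z=np.load('/tmp/side.npz'); im,d=z['im'],z['d']; C=cam('side'); P=cloud(C,d)
hsv=cv2.cvtColor(im,cv2.COLOR_RGB2HSV); V=hsv[...,2].astype(int);S=hsv[...,1].astype(int)
m=(P[...,2]>.0025)&(P[...,2]<.03)&(P[...,1]>.2)&(P[...,0]>.35)&(P[...,0]<.6)&(P[...,1]<.42)&(V<140)
v,u=np.indices(m.shape); m&=(u>245)&(u<340)&(v>318)&(v<397)
k,l,st,ce=cv2.connectedComponentsWithStats(m.astype(np.uint8)); i=1+st[1:,4].argmax()
r=cv2.minAreaRect(P[l==i][:,:2].astype(np.float32)); print('tray',r,ce[i])
go(r[0][0],r[0][1],.2,1.566)
```

```text
tray ((0.480464369058609, 0.3430118262767792), (0.13354863226413727, 0.13272592425346375), 78.9225082397461) [293.78637351 359.78121607]
t=5.2 pos [0.6257 0.0234 0.2013] yaw 1.568 F [-0.3  0.7 -2.7] w 0.0298
shift cm [ 31.92 -14.62   0.07] turn (tool z) 0.002
```

{"op": "servo_tool", "data": {
  "series": "1 3 -1.4 0 0; 1 7 -3.2 0 0; 1 11 -5 0 0; 1 15 -6.9 0 0; 1 18.5 -8.5 0 0; 1 22 -10.1 0 0; 1 25.5 -11.7 0 0; 1 29 -13.3 0 0; 1 31 -14.2 0 0; 1 31.9 -14.6 0 0; 1 31.9 -14.6 0 0; 1 31.9 -14.6 0 0"
}}

```text
time: 6.2
tool_pos: [0.4796, 0.3418, 0.1973]
ee_rot: [-3.139, 0.003, 1.568]
wrist_force: [0.7, 0.7, -1.5]
width: 0.0297
```

Run:
```python
from h import *
o=robot.get_obs(); im,d=snapshot('wrist'); save('w3',im); go(.48,.343,.022)
o=robot.get_obs();C=cam('wrist',o); P=cloud(C,d)
m=(abs(P[...,2]-.025)<.004)&(np.hypot(P[...,0]-.48,P[...,1]-.343)<.1)
print('tray rim',cv2.minAreaRect(P[m][:,:2].astype(np.float32)),m.sum())
```

```text
t=6.2 pos [0.4801 0.3413 0.1978] yaw 1.567 F [ 0.1  0.3 -0.8] w 0.0298
shift cm [ 0.21  0.02 17.58] turn (tool z) None
tray rim ((0.47825756669044495, 0.34940147399902344), (0.1202932745218277, 0.12049476057291031), 78.74408721923828) 1015
```

View pics/w3.png

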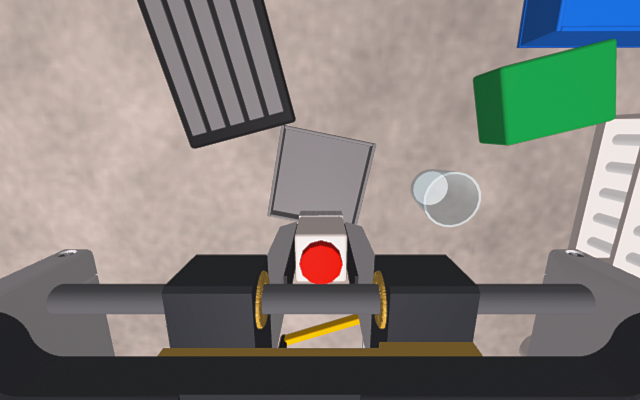

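The wrist view shows the red-capped flask held at (321,262), just behind the tray (its floor is at about (320,172)). The beaker at (450,195) is clear to the right. I'll turn to match the tray and set the flask down.

{"op": "servo_tool", "data": {
  "series": "1 0.8 -0.2 3 0.1; 1 0.8 -0.2 7 0.197; 1 0.8 -0.2 11 0.197; 1 0.8 -0.2 14 0.197; 1 0.8 -0.2 16 0.197; 1 0.8 -0.2 17 0.197; 1 0.8 -0.2 17.7 0.197; 1 0.8 -0.2 17.7 0.197; 1 0.8 -0.2 17.7 0.197; 0.1 0.8 -0.2 17.7 0.197; 0.1 0.8 -0.2 17.7 0.197; 0.1 0.8 -0.2 17.7 0.197; 0.1 0.8 -0.2 17.7 0.197; 0.1 0.8 -0.2 17.7 0.197; 0.1 0.8 -0.2 17.7 0.197"
}}

```text
time: 7.5
tool_pos: [0.4781, 0.351, 0.0228]
ee_rot: [3.141, -0.0, 1.371]
wrist_force: [0.1, 0.4, -0.5]
width: 0.0421
```

{"op": "servo_tool", "data": {
  "series": "0.1 0 0 -3 0; 0.1 0 0 -7 0; -1 0 0 -11 0; -1 0 0 -15 0; -1 0 0 -18 0; -1 0 0 -18 0; -1 -8 0 -18 0; -1 -8 0 -18 0; -1 -8 0 -18 0"
}}

```text
time: 8.25
tool_pos: [0.4605, 0.2676, 0.2013]
ee_rot: [-3.14, 0.005, 1.367]
wrist_force: [0.5, 0.6, -0.5]
width: 0.0857
```

Run:
```python
from h import *
o=robot.get_obs(); im,d=snapshot('wrist'); save('w4',im); C=cam('wrist',o); flasks(im,d,C)
go(.49,-.25,.33,1.571)
```

```text
spent px [323. 116.] cap [0.4795 0.3513] r 0.0113 zt 0.061 | top rect c [0.4795 0.351 ] size [0.029 0.029] ang -11.7
spent px [454. 244.] cap [0.6155 0.1607] r 0.0036 zt 0.049 | top rect c [0.6158 0.1653] size [0.042 0.039] ang 32.6
t=8.3 pos [0.4613 0.2701 0.2016] yaw 1.368 F [-0.1  0.7  0.2] w 0.0895
shift cm [-50.38  13.3  -12.78] turn (tool z) -0.203
```

{"op": "servo_tool", "data": {
  "series": "-1 -50.4 13.3 -12.8 -0.203; -1 -50.4 13.3 -12.8 -0.203; -1 -50.4 13.3 -12.8 -0.203; -1 -50.4 13.3 -12.8 -0.203; -1 -50.4 13.3 -12.8 -0.203; -1 -50.4 13.3 -12.8 -0.203; -1 -50.4 13.3 -12.8 -0.203; -1 -50.4 13.3 -12.8 -0.203; -1 -50.4 13.3 -12.8 -0.203; -1 -50.4 13.3 -12.8 -0.203; -1 -50.4 13.3 -12.8 -0.203; -1 -50.4 13.3 -12.8 -0.203; -1 -50.4 13.3 -12.8 -0.203; -1 -50.4 13.3 -12.8 -0.203; -1 -50.4 13.3 -12.8 -0.203; -1 -50.4 13.3 -12.8 -0.203; -1 -50.4 13.3 -12.8 -0.203"
}}

```text
time: 9.72
tool_pos: [0.4927, -0.2463, 0.3301]
ee_rot: [-3.141, -0.001, 1.576]
wrist_force: [0.3, -0.2, -0.1]
width: 0.0937
```

Run:
```python
from h import *
o=robot.get_obs(); im,d=snapshot('wrist'); save('w5',im); C=cam('wrist',o); flasks(im,d,C)
go(.477,-.0948,.2)
```

```text
fresh px [311.  77.] cap [ 0.4774 -0.0961] r 0.0115 zt 0.057 | top rect c [ 0.4774 -0.0954] size [0.03 0.03] ang -13.6
fresh px [292. 203.] cap [ 0.4443 -0.2948] r 0.0116 zt 0.057 | top rect c [ 0.4443 -0.2948] size [0.03 0.03] ang -10.3
fresh px [314. 235.] cap [ 0.4811 -0.3515] r 0.0119 zt 0.057 | top rect c [ 0.4816 -0.3515] size [0.03 0.03] ang -14.8
t=9.8 pos [ 0.4926 -0.2462  0.3303] yaw 1.576 F [-0.3  0.4 -0.9] w 0.0942
shift cm [15.14 -1.48 13.04] turn (tool z) None
```

View pics/w5.png

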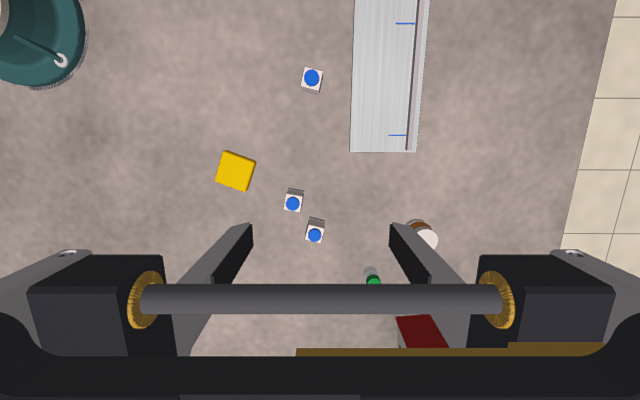

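The wrist view shows the three fresh flasks at (311,77), (292,203) and (314,235). The strip with its marks is clear, and the timer, jar and vial are not in the way.

{"op": "servo_tool", "data": {
  "series": "-1 15.1 -1.5 5 0.244; -1 15.1 -1.5 13 0.244; -1 15.1 -1.5 21 0.244; -1 15.1 -1.5 21 0.244; -1 15.1 -1.5 21 0.244; -1 15.1 -1.5 21 0.244; -1 15.1 -1.5 21 0.244; -1 15.1 -1.5 21 0.244; -1 15.1 -1.5 21 0.244; -1 15.1 -1.5 21 0.244"
}}

```text
time: 10.6
tool_pos: [0.4781, -0.0971, 0.1227]
ee_rot: [3.138, 0.001, 1.331]
wrist_force: [-0.5, -0.9, 0.3]
width: 0.0943
```

Run:
```python
from h import *
o=robot.get_obs(); im,d=snapshot('wrist'); C=cam('wrist',o); flasks(im,d,C)
go(.4774,-.0955,.016,1.332)
```

```text
fresh px [320. 208.] cap [ 0.4772 -0.0953] r 0.0120 zt 0.057 | top rect c [ 0.479  -0.0911] size [0.039 0.031] ang -15.1
t=10.7 pos [ 0.4785 -0.0976  0.1232] yaw 1.330 F [ 0.3 -0.2  1.1] w 0.0939
shift cm [ 0.18 -0.21 10.72] turn (tool z) -0.002
```

{"op": "servo_tool", "data": {
  "series": "-1 0.15 -0.1 4 0; -1 0.15 -0.1 8 0; -1 0.15 -0.1 10.6 0; -1 0.15 -0.1 10.6 0; 1 0.15 -0.1 10.6 0; 1 0.15 -0.1 10.6 0; 1 0.15 -0.1 10.6 0; 1 0.15 -0.1 10.6 0; 1 0.15 -0.1 10.6 0; 1 0.15 -0.1 10.6 0; 1 0.15 -0.1 10.6 0; 1 0.15 -0.1 10.6 0; 1 0.15 -0.1 10.6 0; 1 0.15 -0.1 10.6 0; 1 0.15 -0.1 10.6 0; 1 0.15 -0.1 10.6 0; 1 0.15 -0.1 10.6 0; 1 0.15 -0.1 10.6 0; 1 0.15 -0.1 10.6 0; 1 0.15 -0.1 10.6 0"
}}

```text
time: 12.32
tool_pos: [0.4762, -0.0953, 0.0144]
ee_rot: [3.142, 0.0, 1.33]
wrist_force: [0.6, -0.9, -0.6]
width: 0.0297
```

{"op": "servo_tool", "data": {
  "series": "1 0 0 -3 0; 1 0 0 -6 0; 1 0 0 -8 0; 1 0 0 -8 0; 1 0 0 -8 0"
}}

```text
time: 12.73
tool_pos: [0.4767, -0.0954, 0.095]
ee_rot: [3.14, 0.0, 1.33]
wrist_force: [-0.3, 0.0, -1.4]
width: 0.0296
```

Run:
```python
from h import *
go(.626,-.0365,.06,1.566)
```

```text
t=12.7 pos [ 0.4767 -0.0954  0.095 ] yaw 1.330 F [-0.3  0.  -1.4] w 0.0296
shift cm [ 9.29 13.09  3.53] turn (tool z) -0.236
```

{"op": "servo_tool", "data": {
  "series": "1 2 3 0 -0.1; 1 4.5 6.5 0 -0.2; 1 7 10 0 -0.236; 1 9 12.5 0 -0.236; 1 9.3 13.1 1 -0.236; 1 9.3 13.1 3.5 -0.236; 1 9.3 13.1 3.5 -0.236; 1 9.3 13.1 3.5 -0.236; 1 9.3 13.1 3.5 -0.236"
}}

```text
time: 13.48
tool_pos: [0.6242, -0.0365, 0.0584]
ee_rot: [-3.139, -0.0, 1.565]
wrist_force: [0.4, -0.1, -0.6]
width: 0.0299
```

Run:
```python
from h import *
o=robot.get_obs(); im,d=snapshot('wrist'); C=cam('wrist',o); flasks(im,d,C)
P=cloud(C,d)
for y0 in (-.01,.0,.02,.04,.06):
    f=P[(abs(P[...,1]-y0)<.003)&(P[...,0]>.63)&(P[...,0]<.66)&(P[...,2]>.019)&(P[...,2]<.025)]
    print(y0,np.percentile(f[:,0],[2,98]).round(4) if len(f) else None)
go(.626,-.0365,.0255,1.566)
```

```text
fresh px [321. 261.] cap [ 0.6245 -0.0362] r 0.0123 zt 0.100 | top rect c [ 0.6245 -0.0315] size [0.039 0.044] ang -0.2
-0.01 [0.6431 0.6509]
0.0 [0.6435 0.6507]
0.02 [0.6432 0.651 ]
0.04 [0.6436 0.6512]
0.06 [0.6435 0.6514]
t=13.5 pos [ 0.6251 -0.0367  0.0597] yaw 1.565 F [ 0.5 -0.1 -0.5] w 0.0295
shift cm [0.02 0.09 3.42] turn (tool z) -0.001
```

{"op": "servo_tool", "data": {
  "series": "1 0 0.1 1 0; 1 0 0.1 2 0; 1 0 0.1 2.8 0; 1 0 0.1 3.4 0; 1 0 0.1 3.5 0; 1 0 0.1 3.5 0; 1 0 0.1 3.5 0; 0 0 0.1 3.5 0; -1 0 0.1 3.5 0; -1 0 0.1 3.5 0; -1 0 0.1 3.5 0; -1 0 0.1 3.5 0; -1 0 0.1 3.5 0; -1 0 0.1 3.5 0; -1 0 0.1 3.5 0; -1 0 0.1 3.5 0; -1 0 0.1 3.5 0; -1 0 0.1 0 0; -1 0 0.1 -3 0; -1 0 0.1 -6 0"
}}

```text
time: 15.2
tool_pos: [0.6262, -0.0362, 0.1201]
ee_rot: [-3.14, -0.0, 1.566]
wrist_force: [0.6, 0.6, 0.1]
width: 0.094
```

Run:
```python
from h import *
go(.4443,-.2948-.06,.2,1.391)
```

```text
t=15.2 pos [ 0.6262 -0.0362  0.1201] yaw 1.566 F [0.6 0.6 0.1] w 0.094
shift cm [-31.95 -18.04  -7.97] turn (tool z) 0.175
```

{"op": "servo_tool", "data": {
  "series": "-1 -25.9 -18 -8 0.175; -1 -25.9 -18 -8 0.175; -1 -25.9 -18 -8 0.175; -1 -25.9 -18 -8 0.175; -1 -25.9 -18 -8 0.175; -1 -25.9 -18 -8 0.175; -1 -25.9 -18 -8 0.175; -1 -25.9 -18 -8 0.175; -1 -25.9 -18 -8 0.175; -1 -25.9 -18 -8 0.175; -1 -25.9 -18 -8 0.175; -1 -25.9 -18 -8 0.175; -1 -25.9 -18 -8 0.175"
}}

```text
time: 16.28
tool_pos: [0.4459, -0.293, 0.1988]
ee_rot: [-3.141, -0.001, 1.393]
wrist_force: [0.8, 0.4, 1.0]
width: 0.0943
```

Run:
```python
from h import *
o=robot.get_obs(); im,d=snapshot('wrist'); C=cam('wrist',o); flasks(im,d,C)
go(.4443,-.2948,.016,1.391)
```

```text
fresh px [320. 194.] cap [ 0.4446 -0.2952] r 0.0117 zt 0.057 | top rect c [ 0.4452 -0.2906] size [0.039 0.03 ] ang -10.5
fresh px [358. 232.] cap [ 0.4817 -0.3515] r 0.0118 zt 0.057 | top rect c [ 0.4817 -0.3518] size [0.03 0.03] ang -14.7
t=16.3 pos [ 0.4459 -0.2931  0.1989] yaw 1.393 F [1.1 0.9 0.5] w 0.0938
shift cm [-0.21 -0.11 18.29] turn (tool z) 0.002
```

{"op": "servo_tool", "data": {
  "series": "-1 -0.2 -0.1 4 0; -1 -0.2 -0.1 8 0; -1 -0.2 -0.1 12 0; -1 -0.2 -0.1 16 0; -1 -0.2 -0.1 18.2 0; -1 -0.2 -0.1 18.2 0; 1 -0.2 -0.1 18.2 0; 1 -0.2 -0.1 18.2 0; 1 -0.2 -0.1 18.2 0; 1 -0.2 -0.1 18.2 0; 1 -0.2 -0.1 18.2 0; 1 -0.2 -0.1 18.2 0; 1 -0.2 -0.1 18.2 0; 1 -0.2 -0.1 18.2 0; 1 -0.2 -0.1 18.2 0; 1 -0.2 -0.1 18.2 0; 1 -0.2 -0.1 18.2 0; 1 -0.2 -0.1 18.2 0; 1 -0.2 -0.1 18.2 0; 1 -0.2 -0.1 18.2 0"
}}

```text
time: 18.0
tool_pos: [0.444, -0.2962, 0.0175]
ee_rot: [3.141, 0.0, 1.391]
wrist_force: [0.2, 0.7, 0.7]
width: 0.03
```

{"op": "servo_tool", "data": {
  "series": "1 0 0 0 0; 1 0 0 0 0; 1 0 0 -3 0; 1 0 0 -6 0; 1 0 0 -8 0; 1 0 0 -8 0; 1 0 0 -8 0"
}}

```text
time: 18.58
tool_pos: [0.4444, -0.2965, 0.0981]
ee_rot: [3.14, 0.001, 1.391]
wrist_force: [-0.2, -0.9, -1.4]
width: 0.0297
```

Run:
```python
from h import *
o=robot.get_obs(); im,d=snapshot('side'); C=cam('side'); flasks(im,d,C)
go(.6257,-.0765,.095,1.566)
```

```text
fresh px [335. 155.] cap [ 0.4824 -0.3493] r 0.0119 zt 0.057 | top rect c [ 0.4832 -0.3443] size [0.028 0.03 ] ang 11.9
fresh px [269. 209.] cap [ 0.6252 -0.0334] r 0.0105 zt 0.067 | top rect c [ 0.6266 -0.0344] size [0.031 0.03 ] ang 0.9
spent px [292. 347.] cap [0.4785 0.3518] r 0.0115 zt 0.061 | top rect c [0.4796 0.3511] size [0.03  0.031] ang -10.4
t=18.6 pos [ 0.4434 -0.2957  0.0963] yaw 1.391 F [ 0.8 -0.8 -0.6] w 0.0297
shift cm [24.83 14.01  0.13] turn (tool z) -0.175
```

{"op": "servo_tool", "data": {
  "series": "1 3 1.7 0 -0.03; 1 6.5 3.7 0 -0.08; 1 10 5.6 0 -0.13; 1 13.5 7.6 0 -0.175; 1 17 9.6 0 -0.175; 1 20.5 11.6 0 -0.175; 1 23 13 0 -0.175; 1 24.8 14 0 -0.175; 1 24.8 14 0 -0.175; 1 24.8 14 0 -0.175; 1 24.8 14 2 -0.175; 1 24.8 14 3.5 -0.175; 1 24.8 14 3.5 -0.175; 1 24.8 14 3.5 -0.175"
}}

```text
time: 19.8
tool_pos: [0.6238, -0.078, 0.0601]
ee_rot: [-3.136, -0.001, 1.564]
wrist_force: [-0.3, 0.7, -1.9]
width: 0.0292
```

Run:
```python
from h import *
o=robot.get_obs(); im,d=snapshot('wrist'); C=cam('wrist',o); flasks(im,d,C)
go(.6257,-.0765,.0275,1.566)
```

```text
fresh px [324. 177.] cap [ 0.6266 -0.036 ] r 0.0118 zt 0.067 | top rect c [ 0.6266 -0.0404] size [0.038 0.046] ang -0.3
fresh px [320. 258.] cap [ 0.6243 -0.0771] r 0.0122 zt 0.099 | top rect c [ 0.6243 -0.0725] size [0.039 0.044] ang -0.0
t=19.9 pos [ 0.6251 -0.0781  0.0618] yaw 1.564 F [ 0.3  0.3 -1. ] w 0.03
shift cm [0.16 0.07 3.43] turn (tool z) -0.002
```

{"op": "servo_tool", "data": {
  "series": "1 0.1 0.08 1 0; 1 0.1 0.08 2 0; 1 0.1 0.08 2.8 0; 1 0.1 0.08 3.4 0; 1 0.1 0.08 3.5 0; 1 0.1 0.08 3.5 0; 1 0.1 0.08 3.5 0; 0 0.1 0.08 3.5 0; -1 0.1 0.08 3.5 0; -1 0.1 0.08 3.5 0; -1 0.1 0.08 3.5 0; -1 0.1 0.08 3.5 0; -1 0.1 0.08 3.5 0; -1 0.1 0.08 3.5 0; -1 0.1 0.08 3.5 0; -1 0.1 0.08 3.5 0; -1 0.1 0.08 3.5 0; -1 0.1 0.08 0 0; -1 0.1 0.08 -3 0; -1 0.1 0.08 -6 0"
}}

```text
time: 21.52
tool_pos: [0.6265, -0.0761, 0.1231]
ee_rot: [-3.14, -0.0, 1.566]
wrist_force: [0.9, 0.2, 0.3]
width: 0.094
```

Run:
```python
from h import *
go(.4815,-.3515,.2,1.313)
```

```text
t=21.5 pos [ 0.6265 -0.0761  0.1231] yaw 1.566 F [0.9 0.2 0.3] w 0.094
shift cm [-27.61 -14.37  -7.68] turn (tool z) 0.253
```

{"op": "servo_tool", "data": {
  "series": "-1 -27.6 -14.4 -7.7 0.253; -1 -27.6 -14.4 -7.7 0.253; -1 -27.6 -14.4 -7.7 0.253; -1 -27.6 -14.4 -7.7 0.253; -1 -27.6 -14.4 -7.7 0.253; -1 -27.6 -14.4 -7.7 0.253; -1 -27.6 -14.4 -7.7 0.253; -1 -27.6 -14.4 -7.7 0.253; -1 -27.6 -14.4 -7.7 0.253; -1 -27.6 -14.4 -7.7 0.253; -1 -27.6 -14.4 -7.7 0.253; -1 -27.6 -14.4 -7.7 0.253; -1 -27.6 -14.4 -7.7 0.253"
}}

```text
time: 22.6
tool_pos: [0.4821, -0.3499, 0.1989]
ee_rot: [-3.141, -0.001, 1.315]
wrist_force: [0.1, 0.7, -0.4]
width: 0.0939
```

Run:
```python
from h import *
o=robot.get_obs(); im,d=snapshot('wrist'); C=cam('wrist',o); flasks(im,d,C)
go(.4816,-.3516,.016,1.313)
```

```text
fresh px [321. 193.] cap [ 0.482  -0.3519] r 0.0118 zt 0.057 | top rect c [ 0.483 -0.347] size [0.038 0.03 ] ang -15.0
t=22.6 pos [ 0.4821 -0.35    0.199 ] yaw 1.315 F [0.6 0.3 0. ] w 0.0938
shift cm [-0.17  0.   18.3 ] turn (tool z) 0.002
```

{"op": "servo_tool", "data": {
  "series": "-1 -0.15 0 4 0; -1 -0.15 0 8 0; -1 -0.15 0 12 0; -1 -0.15 0 16 0; -1 -0.15 0 18.2 0; -1 -0.15 0 18.2 0; 1 -0.15 0 18.2 0; 1 -0.15 0 18.2 0; 1 -0.15 0 18.2 0; 1 -0.15 0 18.2 0; 1 -0.15 0 18.2 0; 1 -0.15 0 18.2 0; 1 -0.15 0 18.2 0; 1 -0.15 0 18.2 0; 1 -0.15 0 18.2 0; 1 -0.15 0 18.2 0; 1 -0.15 0 18.2 0; 1 -0.15 0 18.2 0; 1 -0.15 0 18.2 0; 1 -0.15 0 18.2 0"
}}

```text
time: 24.32
tool_pos: [0.4813, -0.353, 0.0175]
ee_rot: [3.141, 0.0, 1.313]
wrist_force: [0.4, -1.0, -0.3]
width: 0.0297
```

{"op": "servo_tool", "data": {
  "series": "1 0 0 0 0; 1 0 0 0 0; 1 0 0 -3 0; 1 0 0 -6 0; 1 0 0 -8 0; 1 0 0 -8 0; 1 0 0 -8 0"
}}

```text
time: 24.9
tool_pos: [0.4815, -0.3533, 0.0983]
ee_rot: [3.14, 0.001, 1.313]
wrist_force: [-0.1, 0.8, -1.1]
width: 0.0295
```

Run:
```python
from h import *
o=robot.get_obs(); im,d=snapshot('side'); C=cam('side'); flasks(im,d,C)
go(.6257,-.1165,.095,1.566)
```

```text
fresh px [273. 200.] cap [ 0.6263 -0.0739] r 0.0109 zt 0.067 | top rect c [ 0.6268 -0.0736] size [0.029 0.029] ang -0.5
fresh px [269. 209.] cap [ 0.6261 -0.0333] r 0.0115 zt 0.067 | top rect c [ 0.6261 -0.0338] size [0.03  0.026] ang 5.0
spent px [292. 347.] cap [0.4792 0.3514] r 0.0111 zt 0.061 | top rect c [0.4796 0.3514] size [0.029 0.03 ] ang -10.5
t=24.9 pos [ 0.4805 -0.3525  0.0962] yaw 1.313 F [-0.6  0.1 -1.6] w 0.0293
shift cm [26.52  8.01  0.13] turn (tool z) -0.253
```

{"op": "servo_tool", "data": {
  "series": "1 3 0.9 0 -0.05; 1 6.5 2 0 -0.1; 1 10 3 0 -0.15; 1 13.5 4.1 0 -0.2; 1 17 5.1 0 -0.253; 1 20.5 6.2 0 -0.253; 1 24 7.2 0 -0.253; 1 26 7.8 0 -0.253; 1 26.5 8 0 -0.253; 1 26.5 8 0 -0.253; 1 26.5 8 2 -0.253; 1 26.5 8 3.5 -0.253; 1 26.5 8 3.5 -0.253; 1 26.5 8 3.5 -0.253"
}}

```text
time: 26.12
tool_pos: [0.6239, -0.1183, 0.0601]
ee_rot: [-3.136, -0.001, 1.564]
wrist_force: [0.3, -1.0, -1.6]
width: 0.0299
```

Run:
```python
from h import *
o=robot.get_obs(); im,d=snapshot('wrist'); C=cam('wrist',o); flasks(im,d,C)
go(.6257,-.1165,.0275,1.566)
```

```text
fresh px [324. 111.] cap [ 0.6266 -0.0361] r 0.0116 zt 0.067 | top rect c [ 0.6263 -0.0359] size [0.03 0.03] ang -0.5
fresh px [325. 175.] cap [ 0.6269 -0.0751] r 0.0118 zt 0.067 | top rect c [ 0.627  -0.0796] size [0.039 0.045] ang -0.7
fresh px [321. 258.] cap [ 0.6243 -0.1168] r 0.0122 zt 0.099 | top rect c [ 0.6245 -0.1122] size [0.045 0.039] ang 0.4
t=26.2 pos [ 0.6251 -0.1184  0.0618] yaw 1.564 F [ 0.   0.8 -1.4] w 0.0299
shift cm [0.19 0.06 3.43] turn (tool z) -0.002
```

{"op": "servo_tool", "data": {
  "series": "1 0.1 0.06 1 0; 1 0.1 0.06 2 0; 1 0.1 0.06 2.8 0; 1 0.1 0.06 3.4 0; 1 0.1 0.06 3.5 0; 1 0.1 0.06 3.5 0; 1 0.1 0.06 3.5 0; 0 0.1 0.06 3.5 0; -1 0.1 0.06 3.5 0; -1 0.1 0.06 3.5 0; -1 0.1 0.06 3.5 0; -1 0.1 0.06 3.5 0; -1 0.1 0.06 3.5 0; -1 0.1 0.06 3.5 0; -1 0.1 0.06 3.5 0; -1 0.1 0.06 3.5 0; -1 0.1 0.06 3.5 0; -1 0.1 0.06 0 0; -1 0.1 0.06 -3 0; -1 0.1 0.06 -6 0"
}}

```text
time: 27.83
tool_pos: [0.6263, -0.116, 0.1231]
ee_rot: [-3.14, -0.0, 1.566]
wrist_force: [1.3, -0.2, -0.2]
width: 0.0938
```

Run:
```python
from h import *
go(.626,-.19,.13,1.566)
```

```text
t=27.8 pos [ 0.6263 -0.116   0.1231] yaw 1.566 F [ 1.3 -0.2 -0.2] w 0.0938
shift cm [-7.4   0.01 -0.69] turn (tool z) -0.0
```

{"op": "servo_tool", "data": {
  "series": "1 -4 0 0 0; 1 -7.4 0 0 0; 1 -7.4 0 0 0; 1 -7.4 0 0 0; 1 -7.4 0 0 0; 1 -7.4 0 0 0; 1 -7.4 0 0 0; 1 -7.4 0 0 0; 1 -7.4 0 0 0; 1 -7.4 0 0 0; 1 -7.4 0 0 0; 1 -7.4 0 0 0; 1 -7.4 0 0 0; 1 -7.4 0 0 0; 1 -7.4 0 0 0; 1 -7.4 0 0 0; 1 -7.4 0 0 0; 1 -7.4 0 0 0; 1 -7.4 0 0 0; 1 -7.4 0 0 0"
}}

```text
time: 29.5
tool_pos: [0.6264, -0.1901, 0.1225]
ee_rot: [3.142, 0.0, 1.566]
wrist_force: [-0.4, 0.1, -0.2]
width: 0.0002
```

Run:
```python
from h import *
o=robot.get_obs(); im,d=snapshot('wrist'); save('w6',im); C=cam('wrist',o); flasks(im,d,C)
go(.6265,-.165,.024,1.566)
```

```text
fresh px [319.  18.] cap [ 0.6262 -0.0362] r 0.0119 zt 0.067 | top rect c [ 0.6263 -0.0407] size [0.039 0.03 ] ang -0.6
fresh px [320.  74.] cap [ 0.6268 -0.0755] r 0.0117 zt 0.067 | top rect c [ 0.6266 -0.0753] size [0.029 0.03 ] ang 0.7
fresh px [320. 125.] cap [ 0.6266 -0.115 ] r 0.0115 zt 0.067 | top rect c [ 0.6266 -0.115 ] size [0.029 0.03 ] ang -0.6
t=29.6 pos [ 0.6264 -0.1901  0.1225] yaw 1.566 F [0.1 0.2 0.4] w 0.0002
shift cm [2.51 0.   9.85] turn (tool z) -0.0
```

View pics/w6.png

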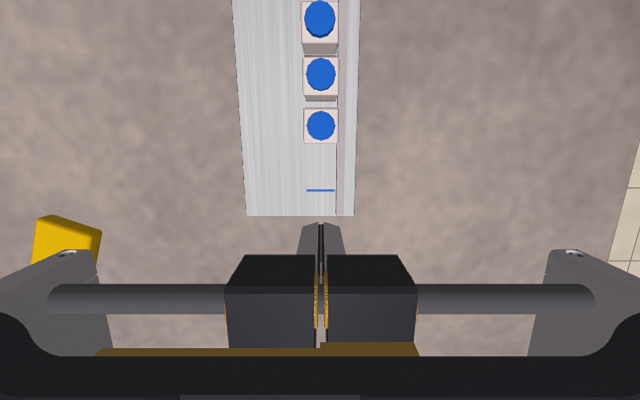

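The row stands straight and upright at (319,18), (320,74) and (320,125), ahead of the near blue mark, with the fingers shut behind it. Next is the push.

{"op": "servo_tool", "data": {
  "series": "1 1.8 0 4 0; 1 2 0 8 0; 1 2 0 9.9 0; 1 2 0 9.9 0; 1 2 0 9.9 0; 1 2.5 0 9.9 0; 1 3 0 9.9 0; 1 3.5 0 9.9 0; 1 4 0 9.9 0; 1 4.5 0 9.9 0; 1 5 0 9.9 0; 1 5.5 0 9.9 0; 1 6 0 9.9 0; 1 6.5 0 9.9 0; 1 7 0 9.9 0; 1 7.5 0 9.9 0; 1 8 0 9.9 0; 1 8.5 0 9.9 0; 1 9 0 9.9 0; 1 9 0 9.9 0"
}}

```text
time: 31.22
tool_pos: [0.6273, -0.0999, 0.0241]
ee_rot: [3.14, 0.001, 1.566]
wrist_force: [0.5, -3.4, 1.9]
width: 0.0005
```

Run:
```python
from h import *
o=robot.get_obs(); im,d=snapshot('wrist'); C=cam('wrist',o); flasks(im,d,C)
go(.6270,.0555,.024,1.566)
```

```text
fresh px [318.  98.] cap [ 0.6263 -0.0142] r 0.0118 zt 0.067 | top rect c [ 0.6265 -0.0188] size [0.031 0.039] ang 0.7
fresh px [319. 162.] cap [ 0.627  -0.0442] r 0.0118 zt 0.067 | top rect c [ 0.627  -0.0442] size [0.03  0.048] ang 1.3
fresh px [320. 218.] cap [ 0.6268 -0.0742] r 0.0122 zt 0.067 | top rect c [ 0.6277 -0.0722] size [0.044 0.046] ang -35.4
t=31.3 pos [ 0.6272 -0.0998  0.0239] yaw 1.566 F [ 1.  -2.4  3. ] w 0.0004
shift cm [ 1.553e+01 -9.000e-02 -1.000e-02] turn (tool z) 0.0
```

{"op": "servo_tool", "data": {
  "series": "1 0.5 0 0 0; 1 1.1 0 0 0; 1 1.8 0 0 0; 1 2.5 0 0 0; 1 3.2 0 0 0; 1 3.9 0 0 0; 1 4.6 0 0 0; 1 5.3 0 0 0; 1 6 0 0 0; 1 6.7 0 0 0; 1 7.4 0 0 0; 1 8.1 -0.05 0 0; 1 8.8 -0.05 0 0; 1 9.5 -0.05 0 0; 1 10.2 -0.05 0 0; 1 10.9 -0.05 0 0; 1 11.5 -0.05 0 0; 1 12 -0.05 0 0; 1 12.4 -0.05 0 0; 1 12.4 -0.05 0 0"
}}

```text
time: 32.93
tool_pos: [0.6269, 0.024, 0.0237]
ee_rot: [3.142, 0.0, 1.566]
wrist_force: [0.7, -3.9, 2.5]
width: 0.0006
```

Run:
```python
from h import *
o=robot.get_obs(); im,d=snapshot('wrist'); save('w7',im); C=cam('wrist',o); flasks(im,d,C)
go(.6275,.0528,.024,1.566)
```

```text
fresh px [320. 162.] cap [0.6267 0.0797] r 0.0118 zt 0.067 | top rect c [0.628  0.0798] size [0.035 0.048] ang 4.7
fresh px [320. 219.] cap [0.6267 0.0498] r 0.0121 zt 0.067 | top rect c [0.6275 0.0515] size [0.044 0.045] ang -39.1
t=33.0 pos [0.6269 0.024  0.0235] yaw 1.566 F [ 0.6 -2.6  2.1] w 0.0005
shift cm [ 2.88  0.05 -0.05] turn (tool z) -0.0
```

View pics/w7.png

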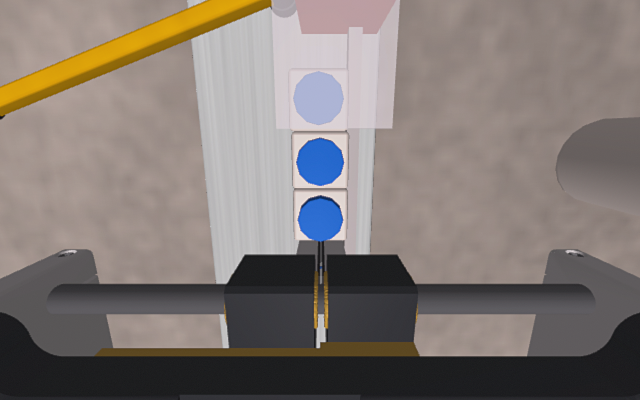

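The leading flask is under the hood at (319,98), and the other two are closed up behind it at (320,162) and (320,219). About 29 mm remain.

{"op": "servo_tool", "data": {
  "series": "1 0.3 0 0 0; 1 0.6 0 0 0; 1 0.9 0 0 0; 1 1.2 0 0 0; 1 1.5 0 0 0; 1 1.8 0 0 0; 1 2.1 0 0 0; 1 2.3 0 0 0; 1 2.5 0 0 0; 1 2.6 0 0 0; 1 2.7 0 0 0; 1 2.8 0 0 0; 1 2.8 0 0 0"
}}

```text
time: 34.07
tool_pos: [0.6269, 0.0514, 0.0234]
ee_rot: [-3.141, 0.001, 1.566]
wrist_force: [-0.8, -5.2, 3.8]
width: 0.0003
```

{"op": "servo_tool", "data": {
  "series": "1 0.05 0 0 0; 1 0.1 0 0 0; 1 0.15 0 0 0; 1 0.15 0 0 0"
}}

```text
time: 34.4
tool_pos: [0.6269, 0.0529, 0.0234]
ee_rot: [-3.141, 0.001, 1.565]
wrist_force: [0.4, -5.1, 3.6]
width: 0.0007
```

{"op": "servo_tool", "data": {
  "series": "1 0.05 0 0 0; 1 0.1 0 0 0; 1 0.15 0 0 0; 1 0.15 0 0 0"
}}

```text
time: 34.73
tool_pos: [0.627, 0.0532, 0.0235]
ee_rot: [-3.141, 0.003, 1.565]
wrist_force: [-0.4, -6.4, 3.8]
width: 0.0004
```

Run:
```python
from h import *
o=robot.get_obs(); im,d=snapshot('wrist'); C=cam('wrist',o); flasks(im,d,C); go(.6275,.0528,.024,1.566)
save('w8',im)
```

```text
fresh px [320. 219.] cap [0.627  0.0791] r 0.0120 zt 0.067 | top rect c [0.6276 0.0812] size [0.044 0.045] ang -39.4
t=34.8 pos [0.627  0.0532 0.0235] yaw 1.565 F [-0.4 -7.6  3.4] w 0.0004
shift cm [-0.04  0.05 -0.05] turn (tool z) -0.001
```

{"op": "servo_tool", "data": {
  "series": "1 0.1 0 0 0; 1 0.2 0 0 0; 1 0.3 0 0 0; 1 0.3 0 0 0; 1 0.3 0 0 0; 1 0.3 0 0 0"
}}

```text
time: 35.28
tool_pos: [0.627, 0.0532, 0.0235]
ee_rot: [-3.141, 0.008, 1.564]
wrist_force: [-0.5, -13.8, 4.1]
width: 0.0003
```

The row is home: 14 N builds up with no further motion. I'll back off and look at the keeper post.

{"op": "servo_tool", "data": {
  "series": "1 -0.7 0 0 0; 1 -1.5 0 0 0; 1 -3 0 0 0; 1 -3 0 -4 0; 1 -3 0 -8 0; 1 -3 0 -12 0; -1 -3 0 -14 0; -1 -3 0 -14 0"
}}

```text
time: 35.95
tool_pos: [0.6301, 0.0278, 0.1707]
ee_rot: [3.129, -0.001, 1.566]
wrist_force: [0.5, -0.5, 0.6]
width: 0.0107
```

Run:
```python
from h import *
o=robot.get_obs(); im,d=snapshot('wrist'); save('w9',im); C=cam('wrist',o); flasks(im,d,C); P=cloud(C,d)
hsv=cv2.cvtColor(im,cv2.COLOR_RGB2HSV); V=hsv[...,2]
b=(V<60)&(P[...,2]>.066)&(P[...,2]<.085)&(P[...,1]>.05)&(P[...,0]>.35)&(P[...,0]<.6)
k,l,st,ce=cv2.connectedComponentsWithStats(b.astype(np.uint8))
for i in range(1,k):
    if st[i,4]>8: q=P[l==i]; print('black',ce[i].round(0),st[i,4],np.median(q,0).round(4),q.min(0).round(4),q.max(0).round(4))
go(.424,.107,.18,.34)
```

```text
fresh px [316. 151.] cap [0.6266 0.0791] r 0.0115 zt 0.067 | top rect c [0.6267 0.0787] size [0.047 0.035] ang -0.4
black [104. 121.] 198 [0.4258 0.1088 0.0755] [0.4175 0.1033 0.066 ] [0.4294 0.1139 0.0776]
t=36.0 pos [0.6286 0.0279 0.1669] yaw 1.566 F [ 0.3 -0.1 -0.1] w 0.0145
shift cm [  7.82 -20.49  -1.44] turn (tool z) 1.226
```

View pics/w9.png

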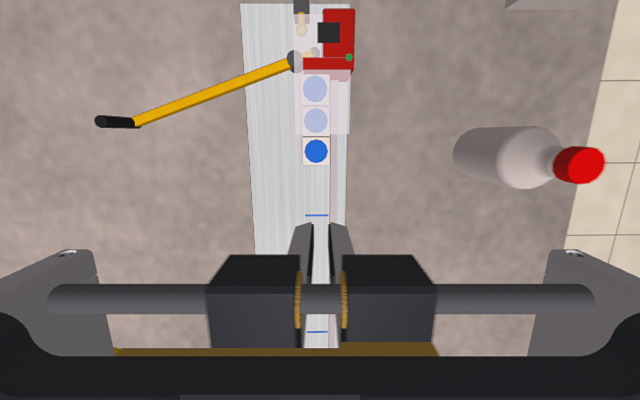

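The row sits under the hood with caps at (314,88), (316,120) and (316,151), closed up against the red stop. The keeper post is at (104,121). I'll grip it and swing it shut.

{"op": "servo_tool", "data": {
  "series": "-1 8 -20.5 -1.5 1.23; -1 8 -20.5 -1.5 1.23; -1 8 -20.5 -1.5 1.23; -1 8 -20.5 -1.5 1.23; -1 8 -20.5 -1.5 1.23; -1 8 -20.5 -1.5 1.23; -1 8 -20.5 -1.5 1.23; -1 8 -20.5 -1.5 1.23; -1 8 -20.5 -1.5 1.23; -1 8 -20.5 -1.5 1.23; -1 8 -20.5 -1.5 1.23; -1 8 -20.5 -1.5 1.23; -1 8 -20.5 -1.5 1.23; -1 8 -20.5 -1.5 1.23"
}}

```text
time: 37.17
tool_pos: [0.422, 0.1089, 0.1775]
ee_rot: [-3.141, 0.002, 0.337]
wrist_force: [-0.1, 0.2, -0.0]
width: 0.0941
```

Run:
```python
from h import *
go(.424,.1085,.048,.336)
```

```text
t=37.2 pos [0.422  0.1089 0.1775] yaw 0.337 F [-0.1  0.2 -0. ] w 0.0941
shift cm [ 0.2   0.11 12.95] turn (tool z) 0.001
```

{"op": "servo_tool", "data": {
  "series": "-1 0.2 0.1 4 0; -1 0.2 0.1 8 0; -1 0.2 0.1 11.5 0; -1 0.2 0.1 12.9 0; -1 0.2 0.1 12.9 0; 1 0.2 0.1 12.9 0; 1 0.2 0.1 12.9 0; 1 0.2 0.1 12.9 0; 1 0.2 0.1 12.9 0; 1 0.2 0.1 12.9 0; 1 0.2 0.1 12.9 0; 1 0.2 0.1 12.9 0; 1 0.2 0.1 12.9 0; 1 0.2 0.1 12.9 0; 1 0.2 0.1 12.9 0; 1 0.2 0.1 12.9 0; 1 0.2 0.1 12.9 0; 1 0.2 0.1 12.9 0; 1 0.2 0.1 12.9 0; 1 0.2 0.1 12.9 0"
}}

```text
time: 38.83
tool_pos: [0.4246, 0.1086, 0.0494]
ee_rot: [3.141, 0.0, 0.336]
wrist_force: [0.5, 0.7, -0.0]
width: 0.0115
```

{"op": "servo_tool", "data": {
  "series": "1 0 0 0 0; 1 0 0 0 0; 1 0 0 0 0; 1 0 0 0 0"
}}

```text
time: 39.17
tool_pos: [0.4245, 0.1086, 0.0494]
ee_rot: [3.141, 0.0, 0.336]
wrist_force: [0.3, -0.4, -0.4]
width: 0.011
```

Run:
```python
from h import *
go(.424,.1085,.048,.336)
o=robot.get_obs(); p=o['tool_pos'][:2]; h=np.array([.6047,.1716]); v=h-p; r=np.hypot(*v); th=np.arctan2(v[0],v[1]); print('r',r,'th',th)
yaw=o['ee_rot'][2]; a=np.arctan2(v[1],v[0])-yaw # hinge direction in tool plane (world angle - yaw)
print('dir err',a)
for f in np.arange(.06,1.25,.06):
    x=19.3*(1-np.cos(f)); y=19.3*np.sin(f); print('1 %.1f %.1f 0 %.2f;'%(x,y,-f),end=' ')
```

```text
t=39.2 pos [0.4245 0.1086 0.0494] yaw 0.336 F [ 0.3 -0.4 -0.4] w 0.011
shift cm [-0.05 -0.01  0.14] turn (tool z) -0.0
r 0.19086394744994487 th 1.2342859544846474
dir err 0.0007288055023515483
1 0.0 1.2 0 -0.06; 1 0.1 2.3 0 -0.12; 1 0.3 3.5 0 -0.18; 1 0.6 4.6 0 -0.24; 1 0.9 5.7 0 -0.30; 1 1.2 6.8 0 -0.36; 1 1.7 7.9 0 -0.42; 1 2.2 8.9 0 -0.48; 1 2.7 9.9 0 -0.54; 1 3.4 10.9 0 -0.60; 1 4.1 11.8 0 -0.66; 1 4.8 12.7 0 -0.72; 1 5.6 13.6 0 -0.78; 1 6.4 14.4 0 -0.84; 1 7.3 15.1 0 -0.90; 1 8.2 15.8 0 -0.96; 1 9.2 16.4 0 -1.02; 1 10.2 17.0 0 -1.08; 1 11.2 17.5 0 -1.14; 1 12.3 18.0 0 -1.20;
```

{"op": "servo_tool", "data": {
  "series": "1 0 0.6 0 -0.03; 1 0 1.2 0 -0.06; 1 0.1 1.7 0 -0.09; 1 0.1 2.3 0 -0.12; 1 0.3 3.5 0 -0.18; 1 0.6 4.6 0 -0.24; 1 0.9 5.7 0 -0.3; 1 1.2 6.8 0 -0.36; 1 1.7 7.9 0 -0.42; 1 2.2 8.9 0 -0.48; 1 2.7 9.9 0 -0.54; 1 3.4 10.9 0 -0.6; 1 3.4 10.9 0 -0.6"
}}

```text
time: 40.25
tool_pos: [0.4937, 0.0158, 0.0494]
ee_rot: [3.141, 0.0, 0.936]
wrist_force: [-0.5, -0.3, 1.2]
width: 0.0112
```

Run:
```python
from h import *
go(.6037,-.0214,.049,1.561)
o=robot.get_obs(); p=o['tool_pos'][:2]; h=np.array([.6047,.1716]); v=h-p; r=np.hypot(*v); th=np.arctan2(v[0],v[1]); print('r',r,'th',th)
for f in np.arange(.05,th,.05): print('1 %.1f %.1f 0 %.2f;'%(19.3*(1-np.cos(f)),19.3*np.sin(f),-f),end=' ')
```

```text
t=40.2 pos [0.4937 0.0158 0.0494] yaw 0.936 F [-0.5 -0.3  1.2] w 0.0112
shift cm [ 3.54 11.06  0.04] turn (tool z) -0.625
r 0.19133831047958733 th 0.6190748773392665
1 0.0 1.0 0 -0.05; 1 0.1 1.9 0 -0.10; 1 0.2 2.9 0 -0.15; 1 0.4 3.8 0 -0.20; 1 0.6 4.8 0 -0.25; 1 0.9 5.7 0 -0.30; 1 1.2 6.6 0 -0.35; 1 1.5 7.5 0 -0.40; 1 1.9 8.4 0 -0.45; 1 2.4 9.3 0 -0.50; 1 2.8 10.1 0 -0.55; 1 3.4 10.9 0 -0.60;
```

{"op": "servo_tool", "data": {
  "series": "1 0 1 0 -0.05; 1 0.1 1.9 0 -0.1; 1 0.2 2.9 0 -0.15; 1 0.4 3.8 0 -0.2; 1 0.6 4.8 0 -0.25; 1 0.9 5.7 0 -0.3; 1 1.2 6.6 0 -0.35; 1 1.5 7.5 0 -0.4; 1 1.9 8.4 0 -0.45; 1 2.4 9.3 0 -0.5; 1 2.8 10.1 0 -0.55; 1 3.4 10.9 0 -0.6; 1 3.5 11.1 0 -0.62; 1 3.5 11.1 0 -0.62; 1 3.5 11.1 0 -0.62"
}}

```text
time: 41.5
tool_pos: [0.6025, -0.0201, 0.0495]
ee_rot: [3.142, -0.001, 1.555]
wrist_force: [0.6, 0.5, -0.5]
width: 0.0111
```

Run:
```python
from h import *
go(.6037,-.0214,.049,1.561)
o=robot.get_obs(); p=o['tool_pos'][:2]; h=np.array([.6047,.1716]); v=h-p; print('r',np.hypot(*v),'th',np.arctan2(v[0],v[1])-.0055)
```

```text
t=41.5 pos [ 0.6025 -0.0201  0.0495] yaw 1.555 F [ 0.6  0.5 -0.5] w 0.0111
shift cm [-0.13  0.12  0.05] turn (tool z) -0.006
r 0.19173171307100112 th 0.005926491596752858
```

{"op": "servo_tool", "data": {
  "series": "1 0 0.1 0 0; 1 0 0.1 0 0; 1 0 0.1 0 0; -1 0 0.1 0 0; -1 0 0.1 0 0; -1 0 0.1 0 0; -1 0 0.1 0 0; -1 0 0.1 0 0; -1 0 0.1 0 0; -1 0 0.1 0 0; -1 0 0.1 0 0; -1 0 0.1 0 0; -1 0 0 -4 0; -1 0 0 -8 0; -1 0 0 -12 0; -1 0 0 -15 0; -1 -6 0 -15 0; -1 -12 0 -15 0; -1 -12 0 -15 0"
}}

```text
time: 43.08
tool_pos: [0.6013, -0.1421, 0.201]
ee_rot: [3.139, 0.002, 1.557]
wrist_force: [-0.0, -0.1, 0.6]
width: 0.0939
```

```bash
cat > chk.py <<'E'
import sys
from h import *
o=robot.get_obs(); im,d=snapshot('wrist'); save(sys.argv[1],im); C=cam('wrist',o); flasks(im,d,C); P=cloud(C,d)
hsv=cv2.cvtColor(im,cv2.COLOR_RGB2HSV); H,S,V=[hsv[...,i].astype(int) for i in range(3)]
b=(V<60)&(P[...,2]>.066)&(P[...,2]<.085)&(P[...,1]>-.1)&(P[...,1]<.1)&(P[...,0]>.35)&(P[...,0]<.66)
k,l,st,ce=cv2.connectedComponentsWithStats(b.astype(np.uint8))
for i in range(1,k):
    if st[i,4]>8: q=P[l==i]; print('post',ce[i].round(0),st[i,4],np.median(q,0).round(4),q.min(0).round(4),q.max(0).round(4))
m=(abs(H-23)<6)&(S>150)&(P[...,2]>.028)&(P[...,2]<.04)&(P[...,1]>-.05); q=P[m]; print('bar',np.percentile(q[:,:2],[2,50,98],axis=0).round(4))
# caps seen under hood: pixel ray to cap-top plane z=.066
m=(abs(H-112)<14)&(S>30)&(V>120); k,l,st,ce=cv2.connectedComponentsWithStats(cv2.morphologyEx(m.astype(np.uint8),cv2.MORPH_OPEN,np.ones((3,3))))
for i in range(1,k):
    if st[i,4]>60: print('cap',ce[i].round(1),st[i,4],ray(C,*ce[i],.066).round(4))
im,d=snapshot('side'); save(sys.argv[1]+'s',im); flasks(im,d,cam('side'))
go(0.5,-.1,.3)
E
python3 chk.py w10
```

```text
post [321.  86.] 23 [ 0.6036 -0.0258  0.0753] [ 0.6005 -0.0269  0.0663] [ 0.6079 -0.0247  0.0775]
bar [[ 0.5996 -0.0062]
 [ 0.6039  0.0312]
 [ 0.6082  0.0667]]
fresh px [258. 238.] cap [0.6235 0.0828] r 0.0154 zt 0.068 | top rect c [0.6268 0.0858] size [0.033 0.043] ang 10.6
spent px [292. 347.] cap [0.4789 0.3519] r 0.0113 zt 0.061 | top rect c [0.4791 0.3508] size [0.03 0.03] ang -8.7
t=43.2 pos [ 0.6004 -0.1461  0.1992] yaw 1.549 F [-0.1  0.6 -1.4] w 0.0938
shift cm [  4.36 -10.14 -10.09] turn (tool z) None
```

View pics/w10.png

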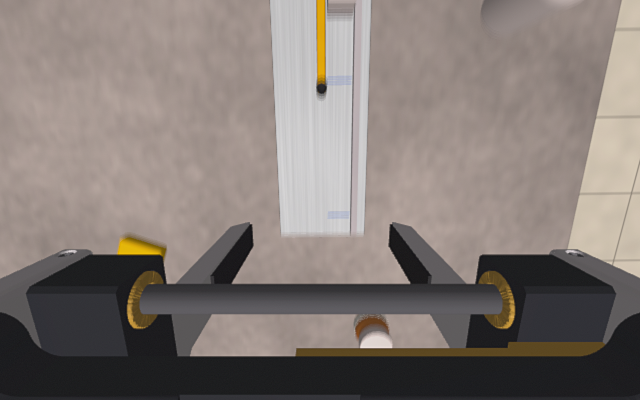

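The bar lies parallel to the lane, with its post at (321,86). This view does not show the row, so I'll look from above it.

{"op": "servo_tool", "data": {
  "series": "-1 4 0 -3 0; -1 8 0 -6 0; -1 12 0 -6 0; -1 16 0 -6 0; -1 17.5 0 -6 0; -1 17.5 0 -6 0; -1 17.5 0 -6 0; -1 17.5 0 -6 0; -1 17.5 0 -6 0"
}}

```text
time: 43.93
tool_pos: [0.6034, 0.0333, 0.2591]
ee_rot: [-3.141, 0.001, 1.554]
wrist_force: [-1.0, -0.0, -0.2]
width: 0.0939
```

```bash
python3 chk.py w11; python3 -c "
import cv2; a=cv2.imread('pics/w11.png')[0:240,200:440]; b=cv2.imread('pics/w11s.png')[180:320,200:350]
a=cv2.resize(a,(500,500),interpolation=3); b=cv2.resize(b,(300,280),interpolation=3); import numpy as np
c=np.zeros((500,800,3),np.uint8); c[:,:500]=a; c[:280,500:]=b; cv2.imwrite('pics/w12.png',c)"
```

```text
fresh px [338. 150.] cap [0.6267 0.0788] r 0.0114 zt 0.067 | top rect c [0.627  0.0789] size [0.047 0.035] ang -2.2
post [322. 222.] 53 [ 0.6043 -0.0179  0.0757] [ 0.6001 -0.0252  0.0664] [ 0.6086 -0.0147  0.078 ]
bar [[ 0.6001 -0.0129]
 [ 0.6043  0.0789]
 [ 0.612   0.2132]]
cap [337.1 102.6] 260 [0.6261 0.1388 0.066 ]
cap [337.7 126.9] 243 [0.6268 0.1089 0.066 ]
cap [337.6 150.1] 254 [0.6267 0.079  0.066 ]
fresh px [258. 238.] cap [0.6244 0.0833] r 0.0146 zt 0.068 | top rect c [0.6217 0.084 ] size [0.047 0.042] ang -28.1
spent px [296. 123.] cap [ 0.6542 -0.5608] r 0.0071 zt 0.072 | top rect c [ 0.6649 -0.5607] size [0.023 0.024] ang 11.7
spent px [292. 347.] cap [0.479  0.3516] r 0.0110 zt 0.061 | top rect c [0.4792 0.351 ] size [0.031 0.03 ] ang -10.2
t=44.0 pos [0.6035 0.033  0.2592] yaw 1.554 F [ 0.6 -0.6  0.4] w 0.0936
shift cm [-13.47 -10.13  -4.07] turn (tool z) None
```

View pics/w12.png

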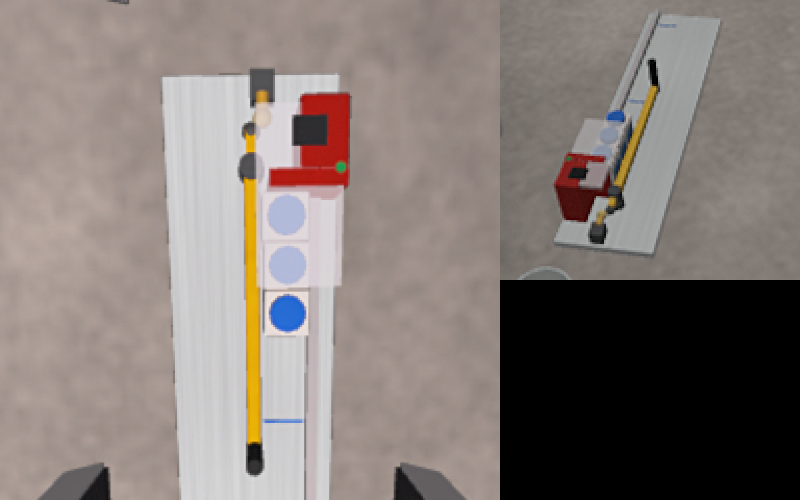

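The three caps are in a straight line 30 mm apart against the stop, and the keeper lies along the row. Handing in.

```bash
python3 -c "
from bench import robot; print(robot.close_job())"
```

```text
the job is handed in; nothing more can be done
None
```

I finished the task and handed it in at about 44 s on the robot clock; no verdict was reported. Only three fresh flasks were on the bench.

- **Spent flask:** it stands upright in the return tray, with its cap at about (0.479, 0.351) m, almost exactly the tray's centre.
- **Fresh flasks:** I lined all three up between the blue marks, then pushed them together as one row. At the stop the force built to about 14 N with no further movement. The final view shows the caps at y = 0.079, 0.109 and 0.139 m, 30 mm apart. All three are in line to within about 1 mm, with no gaps.
- **Keeper:** I swung the bar by its post to about 0.006 rad, and after letting go it lies along the row in the last picture.
- **Rest of the bench:** I saw no other object moved, but I did not re-measure the beaker, jar, vial and timer at the end.

The last numeric checks agreed. Two readings were poor: the side view read the caps under the clear hood inaccurately, and its red search also picked up a part of the background. I relied on the overhead view for the row.

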